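# Open the filter well of the leaf humidifier

## Robot

A 6-joint arm with a two-finger parallel gripper is mounted at the origin on the work surface. World frame = base frame: x ahead of the robot, y to its left, z up, the work surface at z = 0. Lengths are in m, angles in rad, forces in N, time in s.
With the tool pointing down it reaches from about 0.375 to 0.9 m from the base axis. Payload 3.1 kg.
Tool frame: the origin (TCP) lies at the centre of the arm's flange, where the gripper is bolted on; the fingertips stand 173 mm ahead of it and the grasp point (between the pads) lies 155 mm ahead of it (tip_extent is the distance from the TCP to the fingertips, in m); z points along the fingers, y is the direction in which the jaws open and shut (so a half turn about z gives the same grasp; the last joint's range is limited). The gripper opens to 85 mm and grips with 20 to 120 N. Pads are 22 mm wide; open, the fingers measure 114 mm over their backs; the gripper's body (76 mm by 85 mm) begins 54 mm behind the grasp point. The pads swing forward as they close: fully open they stand 13 mm farther back than shut.
Start: joints at [1.141, 0.527, 1.433, -0, 1.181, -0.178], TCP at [0.155, 0.605, 0.405] pointing down, gripper open.
Joint ranges: [-3.08, 3.08], [-0.75, 2.2], [0.22, 2.44], [-1.43, 4.57], [0, 2.65], [-2.85, 2.85]. Speed limits (rad/s): [2.79, 2.79, 3.14, 3.14, 3.14, 3.14].

## Interface

Orientations are given as a unit quaternion [x, y, z, w].
In Python, from station import sense, snapshot, sign_off, tip_extent gives the robot as it stands. The module is installed in compiled form; this text tells all that it offers.
- The arm moves only by the tool servo_tool, never from a script. Its argument "rows" is a list of rows, each a list of 3 entries, a list of its own where there are three numbers: the shift along the tool's x, y, z in mm, then the turn about the tool's z in degrees, then the opening, from -1 (shut) to 1 (fully open), so that 0 is half open. A call has 1 to 8 rows; each row is the pose to reach, as a shift and turn from the pose measured when the call began, along the tool's axes at that moment; what a row does not reach only later rows make up. A row lasts 1/10 s, in which the tool goes at most 50 mm and 8.59 degrees, less where a joint would pass 70% of its speed; a pose out of reach is approached as far as the arm can. A call with a gripper value outside its range is refused whole. The fingers move at their own pace and stop on an object; "force" is the grip in N (left out, the last holds). Time passes only in rows, so rows that repeat a pose let the fingers close. It gives the time, the measured TCP pose, the force and the opening at its end, in the units of the state.
- sense(): the state, without advancing time (a new reading comes with each control period).
- snapshot(name): name is "scene" or "top" or "wrist"; returns a dict with "image" (384x512x3 uint8, blue, green, red), "z_map" (384x512 float32, m along the optical axis (not along the pixel's ray), 0 where there is no reading), "vertical_fov" (degrees; the focal length in pixels is half the picture's height over the tangent of half this angle, whatever the lens; pixels are square), "cx", "cy" (the principal point, pixels), "k1" (the pictures are not rectified: a ray, as slopes to the right and down, at radius r is drawn at 1 + k1 r^2 times it, then the intrinsics apply), "cam_to_world" (4x4, takes a point from camera to world coordinates). Camera axes: x right, y down, z forward; pixel columns grow to the right and rows downward; lengths in m; the calibration is good to about 2 mm. A picture is of the moment at which its call begins.
- sign_off(): hands the job in, once; it reports no verdict.
The state is a dict: "t": time; "q": joint angles; "qd": joint speeds; "tau": joint torques, N m; "tcp_pos": TCP position; "tool_rot": TCP orientation; "force": force on the tool from outside, world axes, zero at the start; "ft_torque": the same for the moment, N m; "finger_gap": opening from 0.0 (shut) to 1.0 (fully open).
Only numpy, scipy, OpenCV 4.12 (cv2) and the standard library are available. Lean on these libraries where they do the work, as an engineer would, in place of code of your own. Each camera call takes 0.05 s, during which the arm holds its last target. There are 200 camera calls.

## Task

Open the filter well of the grey leaf humidifier on the cigar roller's bench: press the orange snap tab right down, where it stays, then push the released white cover along its runners, over the sunken tab, until the blue filter well is completely uncovered. Leave the cover lying flat on the runners. Pick nothing up: the cover is only pushed, never lifted, and the cup, jar and wooden gauge block stay where they stand.

Things in the scene. Friction and masses are not known exactly. Their poses are not given: they have to be found in the camera images.
- humidifier: Grey box fixed to the bench, 110 mm (own x) by 273 mm (own y, -150 to +123). Origin on the bench, mid-width, 150 mm from its -y end. The cover slides to its +y on two runners, tops 60 mm up, with |x| < 32 mm between them free for fingers; cheeks outside them (inner faces x = +-42.5 mm) are 66 mm high. Behind the cover (y < -85) a deck 56 mm high; around the tab a sunk black deck 44 mm high.
- well (a point): Centre of the filter well's mouth, hidden under the cover at the start: humidifier x 0, y -50 mm, 60 mm above the bench. The well is 64 mm (x) by 70 mm (y -85 to -15); the blue-framed filter's top is 42 mm high. A bar 59 mm high (y -15 to -5) separates it from the tab.
- stop (a point): Middle of the inner face of the end stop that ends the runners: humidifier x 0, y +115 mm; the stop is 66 mm high.
- tab (a joint): Orange snap tab, travel in m: 0 up (starts at 0 to 0.002), 0.014 fully pressed down. It slides straight down with about 6 N of friction and no spring, so it stays where it is left. Below 0.010 it blocks the cover; fully down, its top lies 4 mm below the cover's underside and the cover passes over it.
- tab_top (a point): Centre of the tab's flat top, 34 mm (humidifier x) by 40 mm (humidifier y). At humidifier x 0, y +17 mm; 70 mm above the bench when up, 56 mm when fully down. Its edge towards the cover is at y -3 mm.
- cover: Loose white plate on the runners over the well, 80 (x) by 90 (y) by 6 mm, about 120 g. Origin: centre of its underside, axes as the humidifier's. Along its -y edge a push rib, 70 by 14 mm, top 20 mm above the underside, rear face flush with the plate's edge (y -45 mm). Seated: origin at humidifier y -50 to -54 mm; well fully open from y +30; it meets the end stop at y +70.
- cover_push (a point): Middle of the vertical rear (-y) face of the cover and rib, 12 mm above the cover's underside: the place to push towards the humidifier's +y.
- cup: Yellow plastic cup, bystander: rim radius 33 mm, 75 mm high, origin at the centre of its underside.
- jar: Amber glue jar, bystander: radius 28 mm, 75 mm high, origin at the centre of its underside.
- gauge: Wooden ring-gauge block with four holes, bystander: 60 by 60 by 24 mm, origin at the centre of its underside.
Not all that is in view belongs to the job. Of the things like the cover, leave any that is green or turquoise; of the rest the smaller one is meant.

How it is judged:
On the way, in this order (a step that is already met when the one before it is completed fails the run):
1. the snap tab is pressed down while the cover is still on its seat (value of joint tab above 0.011 m and y of cover in the frame of humidifier below -0.04 m), for 0.1 s.
2. the cover is pushed clear of the well (y of cover in the frame of humidifier above 0.029 m), for 0.1 s.
At the end, for the whole second after the job is handed in: The cover lies at rest, flat on the runners (height within 3 mm, tilt under 0.06 rad), its origin at humidifier y of at least 29 mm, so that the whole well is open; the tab is still down (over 10 mm); the cup, jar and gauge are within 20 mm of where they stood (y of cover in the frame of humidifier between 0.029 and 0.074 m and z of cover in the frame of humidifier between 0.057 and 0.063 m and angle between cover's own z axis and vertical below 0.06 rad and angle between the y axis of cover and the y axis of humidifier, either way round below 0.15 rad and value of joint tab above 0.01 m and linear speed of cover below 0.01 m/s and distance of each of cup, jar, gauge from where it was at the start of the episode below 0.02 m); the robot touches nothing.
It fails at once if the cover is lifted (more than 12 mm) or tipped (z of cover in the frame of humidifier above 0.072 m or angle between cover's own z axis and vertical above 0.25 rad).
It fails at once if the cup, jar or gauge block is moved by over 20 mm, lifted or tipped (distance of any of cup, jar, gauge from where it was at the start of the episode above 0.02 m or angle between any of cup, jar, gauge's own z axis and vertical above 0.3 rad).
It also fails if it takes over 42 s, if anything falls off the work surface, if the arm or the gripper's body presses on something with over 40 N, if the wrist force passes 120 N, or if a joint passes its speed limit or range.

## Working session

There is one attempt and no reset: what is moved stays moved. The work goes in short steps, Python scripts to look and compute and a tool call to move; the robot and the scene stay as the last step left them, time stands still between calls to the robot, and variables do not carry over. Pictures are saved under pics/ and viewed, about 8 in all and at most 12, crops included, and the job is handed in when it is done.

Besides the shell and the picture viewer there is one more tool, called after "Emit:" by a JSON object that holds its "op" and its "data", one argument or row to a line. servo_tool: Moves the arm, as the interface text tells. Its arguments: {"type":"object","properties":{"rows":{"type":"array"},"force":{"type":"number"}},"required":["rows"]}

```bash
mkdir -p pics; cat > h.py <<'E'
import numpy as np, cv2
from station import sense, snapshot, sign_off, tip_extent
from scipy.spatial.transform import Rotation as R
def K(s):
    f=s["image"].shape[0]/2/np.tan(np.radians(s["vertical_fov"])/2); return f,s["cx"],s["cy"],s["k1"],np.array(s["cam_to_world"])
def ray(s,uv):
    f,cx,cy,k1,T=K(s); d=(np.atleast_2d(uv).astype(float)-[cx,cy])/f; x=d.copy()
    for _ in range(20): x=d/(1+k1*(x**2).sum(1,keepdims=True))
    return T[:3,3], np.c_[x,np.ones(len(x))]@T[:3,:3].T
def on_z(s,uv,z):
    o,d=ray(s,uv); return o+d*((z-o[2])/d[:,2])[:,None]
def depth(s,uv):
    o,d=ray(s,uv); uv=np.atleast_2d(uv).astype(int); return o+d*s["z_map"][uv[:,1],uv[:,0]][:,None]
E
python3 - <<'E'
from h import *
import pickle
S={n:snapshot(n) for n in("scene","top","wrist")}
pickle.dump(S,open("s0.pkl","wb"))
for n in S: cv2.imwrite(f"pics/{n}0.png",S[n]["image"]); print(n,S[n]["vertical_fov"],S[n]["k1"],S[n]["cam_to_world"][:3,3])
print(sense(),tip_extent)
E
```

```text
scene 45.39121367487141 -0.11554499638632375 [ 1.03228104 -0.64047419  0.87229318]
top 45.76154980474718 0.037121205705938035 [ 0.44672121 -0.05665525  1.24364957]
wrist 63.90584782709361 -0.059333704773770514 [0.08762356 0.62234078 0.37256351]
{'t': 0.15, 'q': array([ 1.14152583e+00,  5.28232791e-01,  1.43360476e+00, -2.34993458e-05,
        1.18140273e+00, -1.78509943e-01]), 'qd': array([-0.00069351, -0.00284207, -0.00582841, -0.00211651, -0.00072029,
        0.00197398]), 'tau': array([ 4.67720292e-04, -4.42745018e+01, -1.78275812e+01, -2.19917047e-04,
        5.58774685e-03, -1.20803617e-05]), 'tcp_pos': array([0.15495615, 0.60521298, 0.4039714 ]), 'tool_rot': array([ 1.25047555e-01,  9.92150407e-01, -7.89317103e-04, -2.36144682e-04]), 'force': array([-1.16765462,  0.60781591, -0.08756699]), 'ft_torque': array([ 0.01459105, -0.04690604, -0.0099382 ]), 'finger_gap': 0.9946946847719801} 0.1734
```

View pics/scene0.png

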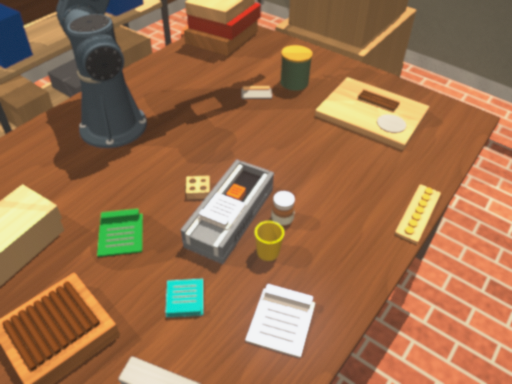

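View pics/top0.png

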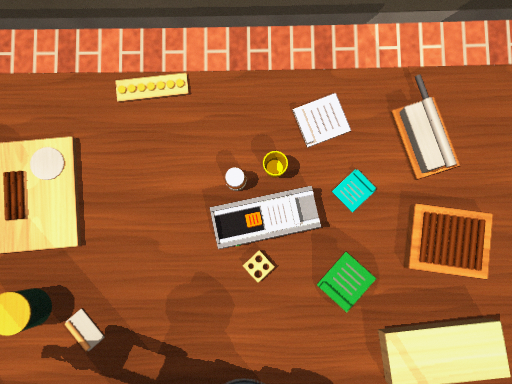

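The scene view shows the humidifier at about (230,210). The top view shows it at (265,217), with the orange tab at (253,219) and the seated white cover at (283,211), so its +y points image-left.

Candidates for the cover, in top-view pixels:
- white plate in the humidifier (283,211)
- large white plate (322,120)
- turquoise (354,190)
- green (347,281)
- small white item (84,329)

I choose the one in the humidifier: it is not green or turquoise, and it is the smaller white one.

```bash
python3 - <<'E'
from h import *
import pickle
S=pickle.load(open("s0.pkl","rb"))
roi={"top":(200,180,330,255),"scene":(175,155,280,265)}
L={}
for n,(a,b,c,d) in roi.items():
    s=S[n]; im=s["image"]; hsv=cv2.cvtColor(im,cv2.COLOR_BGR2HSV); m0=np.zeros(im.shape[:2],bool); m0[b:d,a:c]=1
    h,sa,v=[hsv[...,i].astype(int) for i in range(3)]
    for nm,m in (("orange",(h>3)&(h<20)&(sa>190)&(v>200)),("white",(sa<50)&(v>215))):
        m=(m&m0).astype(np.uint8); k,lab,st,ce=cv2.connectedComponentsWithStats(m)
        i=1+np.argmax(st[1:,4]); q=np.argwhere(lab==i)[:,::-1]; r=cv2.minAreaRect(q.astype(np.float32))
        P=depth(s,q); print(n,nm,st[i],ce[i].round(1),r,"depth med",np.median(P,0).round(4)); L[n,nm]=ce[i]
        for z in((.07,) if nm=="orange" else (.066,)): print("  rect corners@z",on_z(s,cv2.boxPoints(r),z)[:,:2].round(4).tolist(),on_z(s,ce[i],z).round(4))
for nm in("orange","white"):
    o1,d1=ray(S["top"],L["top",nm]);o2,d2=ray(S["scene"],L["scene",nm]);d1,d2=d1[0],d2[0]
    A=np.c_[d1,-d2];t=np.linalg.lstsq(A,o2-o1,rcond=None)[0];print(nm,"tri",(o1+d1*t[0]).round(4),(o2+d2*t[1]).round(4))
# humidifier height map outline from top depth
s=S["top"]; a,b,c,d=roi["top"]; g=np.stack(np.meshgrid(np.arange(a,c),np.arange(b,d)),-1).reshape(-1,2)
P=depth(s,g); m=(P[:,2]>.035)&(P[:,2]<.09); k=np.zeros(s["image"].shape[:2],np.uint8); k[g[m,1],g[m,0]]=1
kk,lab,st,ce=cv2.connectedComponentsWithStats(k); i=1+np.argmax(st[1:,4]); sel=lab[g[:,1],g[:,0]]==i
r=cv2.minAreaRect(P[sel][:,:2].astype(np.float32)*1000); print("hum rect mm",r,cv2.boxPoints(r).round(1).tolist())
A=s["image"][b-40:d+40,a-20:c+20]; B=S["scene"]["image"][b-25:d+25,155:300]
cv2.imwrite("pics/crop.png",np.hstack([cv2.resize(A,(510,465)),cv2.resize(B,(290,465))]))
E
```

```text
top orange [245 212  16  15  83] [253.  218.8] ((253.11764526367188, 219.0294189453125), (12.690433502197266, 14.534341812133789), 77.47119140625) depth med [ 0.5224 -0.0315  0.0686]
  rect corners@z [[0.5341, -0.01], [0.5417, -0.0468], [0.5096, -0.0535], [0.502, -0.0168]] [[ 0.5225 -0.0314  0.07  ]]
top white [ 215  191   98   52 1469] [271.6 214.5] ((266.1463317871094, 216.68292236328125), (32.82622528076172, 100.43427276611328), 77.90524291992188) depth med [ 0.5376 -0.089   0.0659]
  rect corners@z [[0.5441, 0.0707], [0.5952, -0.1855], [0.5114, -0.201], [0.4609, 0.0532]] [[ 0.5331 -0.0797  0.066 ]]
scene orange [227 184  18  14 150] [235.7 190.8] ((235.60342407226562, 190.7413787841797), (14.298541069030762, 11.698805809020996), 21.801406860351562) depth med [ 0.5229 -0.0319  0.0686]
  rect corners@z [[0.5125, -0.054], [0.4965, -0.0182], [0.5341, -0.0121], [0.549, -0.0477]] [[ 0.5235 -0.0332  0.07  ]]
scene white [ 200  165   67   64 1108] [226.9 203.4] ((233.7317352294922, 194.58538818359375), (32.17179870605469, 71.21524047851562), 38.65980911254883) depth med [ 0.5364 -0.0854  0.0661]
  rect corners@z [[0.4985, -0.1397], [0.4562, 0.0812], [0.5545, 0.0608], [0.5844, -0.1494]] [[ 0.5314 -0.0763  0.066 ]]
orange tri [ 0.5226 -0.0314  0.0681] [ 0.5223 -0.0317  0.0681]
white tri [ 0.5328 -0.0797  0.0696] [ 0.5337 -0.0788  0.0697]
hum rect mm ((527.8298950195312, -62.074005126953125), (111.571533203125, 272.9764099121094), 11.399748802185059) [[446.20001220703125, 60.70000076293945], [500.1000061035156, -206.89999389648438], [609.5, -184.8000030517578], [555.5, 82.69999694824219]]
```

View pics/crop.png

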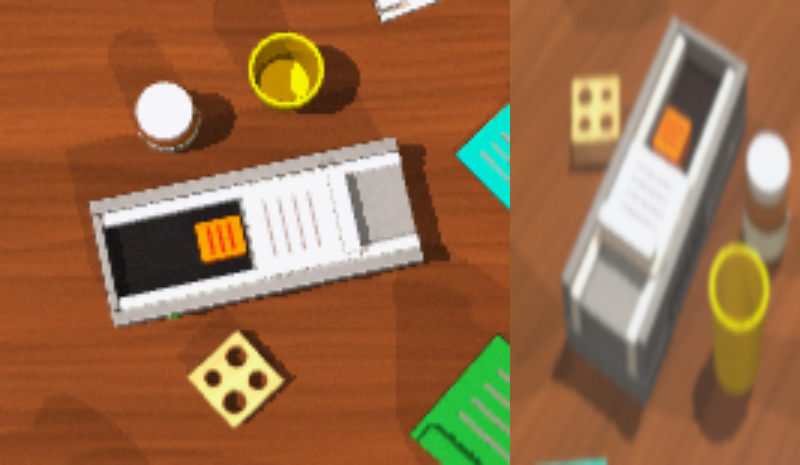

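The crop confirms the choice: the white ribbed cover is on the runners, with the orange tab beside it and the jar, cup and gauge outside the box. The depth outline and the tab triangulation agree within about 1 mm. Next I compute the shifts and check the corridor height.

```bash
cat >> h.py <<'E'
A0=np.radians(11.4); XH=np.array([np.cos(A0),np.sin(A0),0]); YH=np.array([-np.sin(A0),np.cos(A0),0]); O=np.array([.5256,-.0486,0])
def plan(x,y,z,ext=None):
    "humidifier mm of fingertips -> tool shift mm, turn deg (jaws along hum x)"
    s=sense(); M=R.from_quat(s["tool_rot"]).as_matrix(); ext=ext or float(tip_extent() if callable(tip_extent) else tip_extent)
    tgt=O+(XH*x+YH*y)/1000; tgt[2]=z/1000+ext
    d=M.T@(tgt-s["tcp_pos"])*1000
    ang=np.degrees(np.arctan2(M[1,1],M[0,1])); turn=(ang-11.4+90)%180-90
    tip=s["tcp_pos"]+M[:,2]*ext; r=tip-O
    print("t",s["t"],"shift",d.round(1),"turn",turn.round(2),"| tip hum",(r@XH*1000).round(1),(r@YH*1000).round(1),(tip[2]*1000).round(1),"force",s["force"].round(2),"gap",round(s["finger_gap"],3),"ext",ext)
E
python3 - <<'E'
from h import *
import pickle
plan(0,18,150)
S=pickle.load(open("s0.pkl","rb"))
for n in("top","scene"):
    s=S[n]; g=np.stack(np.meshgrid(np.arange(512),np.arange(384)),-1).reshape(-1,2); P=depth(s,g)
    a=np.array([.155,.605]);u=np.array([.367,-.637]);L=np.hypot(*u);u/=L
    r=P[:,:2]-a; t=r@u; w=abs(r[:,0]*u[1]-r[:,1]*u[0]); ok=(t>0.03)&(t<L+.05)&(w<.12)&(s["z_map"].ravel()[g[:,1]*512+g[:,0]]>0)
    Q=P[ok]; i=np.argsort(-Q[:,2])[:400:80]; print(n,Q[i].round(3).tolist())
E
```

```text
t 0.15 shift [-513.5 -525.1   81.3] turn 64.23 | tip hum -234.3 713.9 230.6 force [-1.17  0.61 -0.09] gap 0.995 ext 0.1734
top [[0.289, 0.562, 0.126], [0.311, 0.533, 0.121], [0.294, 0.525, 0.12], [0.304, 0.547, 0.12], [0.307, 0.569, 0.119]]
scene [[0.147, 0.548, 0.261], [0.295, 0.6, 0.12], [0.274, 0.541, 0.118], [0.258, 0.558, 0.117], [0.329, 0.515, 0.108]]
```

Emit:
{"op": "servo_tool", "data": {
  "rows": [
    [[-35,-35,0],8,-1],
    [[-70,-70,0],16,-1],
    [[-105,-105,0],24,-1],
    [[-140,-140,0],32,-1],
    [[-175,-175,0],40,-1],
    [[-210,-210,0],48,-1],
    [[-245,-245,0],56,-1],
    [[-280,-280,0],64.2,-1]
  ],
  "force": 60
}}

```text
t: 0.95
tcp_pos: [0.3572, 0.2627, 0.4044]
tool_rot: [0.635, 0.772, -0.001, 0.0]
force: [0.8, 0.3, -0.8]
finger_gap: -0.001
```

```bash
python3 -c "
from h import *
plan(0,18,110)"
```

```text
t 0.95 shift [-319.8  105.2  121.3] turn -0.28 | tip hum -103.7 338.2 231.0 force [ 0.75  0.33 -0.83] gap -0.001 ext 0.1734
```

Emit:
{"op": "servo_tool", "data": {
  "rows": [
    [[-40,13,0],0,-1],
    [[-80,26,5],0,-1],
    [[-120,40,20],0,-1],
    [[-165,54,35],0,-1],
    [[-210,69,50],0,-1],
    [[-255,84,70],-0.3,-1],
    [[-295,97,90],-0.3,-1],
    [[-320,105,105],-0.3,-1]
  ]
}}

```text
t: 1.75
tcp_pos: [0.5234, -0.0343, 0.2985]
tool_rot: [0.634, 0.773, -0.001, 0.001]
force: [0.8, 0.5, -0.1]
finger_gap: 0.004
```

Emit:
{"op": "servo_tool", "data": {
  "rows": [
    [[0,0,0],0,-1],
    [[0,0,0],0,-1]
  ]
}}

```text
t: 1.95
tcp_pos: [0.5233, -0.0347, 0.2978]
tool_rot: [0.635, 0.773, -0.001, -0.0]
force: [-1.2, 0.8, 0.6]
finger_gap: -0.002
```

```bash
python3 -c "
from h import *
plan(0,18,80)
s=snapshot('wrist');t=snapshot('top');c=snapshot('scene')
cv2.imwrite('pics/w1.png',np.hstack([cv2.resize(s['image'],(400,300)),cv2.resize(c['image'][140:280,150:330],(386,300))]))"
```

```text
t 1.95 shift [ 4.  -0.4 44.4] turn -0.23 | tip hum 0.2 13.9 124.4 force [-1.19  0.84  0.6 ] gap -0.002 ext 0.1734
```

View pics/w1.png

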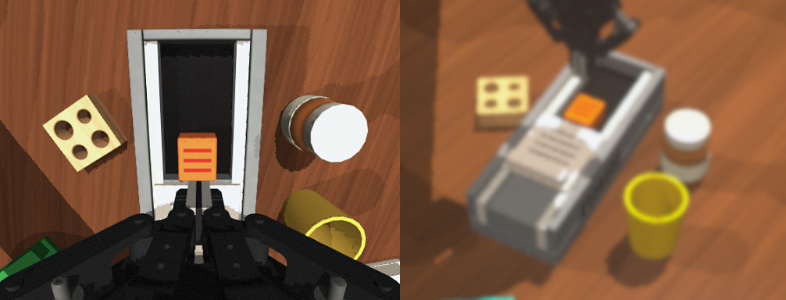

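The wrist view shows the closed fingers in line with the tab (197,157). The jar (335,130) and cup (330,230) are clear of the path. I go down next.

Emit:
{"op": "servo_tool", "data": {
  "rows": [
    [[4,0,15],0,-1],
    [[4,0,30],0,-1],
    [[4,0,42],0,-1],
    [[4,0,48],0,-1],
    [[4,0,48],0,-1]
  ]
}}

```text
t: 2.6
tcp_pos: [0.5216, -0.0286, 0.2506]
tool_rot: [0.633, 0.774, -0.001, -0.0]
force: [0.7, 0.8, -0.4]
finger_gap: -0.001
```

```bash
python3 -c "
from h import *
plan(0,18,56)"
```

```text
t 2.6 shift [-2.4 -0.  21.2] turn -0.0 | tip hum -0.2 20.2 77.2 force [ 0.69  0.78 -0.4 ] gap -0.001 ext 0.1734
```

Emit:
{"op": "servo_tool", "data": {
  "rows": [
    [[0,0,4],0,-1],
    [[0,0,8],0,-1],
    [[0,0,11],0,-1],
    [[0,0,14],0,-1],
    [[0,0,17],0,-1],
    [[0,0,19],0,-1],
    [[0,0,20],0,-1],
    [[0,0,20],0,-1]
  ]
}}

```text
t: 3.4
tcp_pos: [0.5217, -0.0286, 0.2311]
tool_rot: [0.634, 0.774, -0.001, 0.0]
force: [-0.7, 1.4, 3.7]
finger_gap: -0.001
```

```bash
python3 -c "
from h import *
plan(0,18,56)"
```

```text
t 3.4 shift [-2.3 -0.2  1.7] turn -0.02 | tip hum 0.1 20.1 57.7 force [-0.71  1.44  3.74] gap -0.001 ext 0.1734
```

Contact force of about 4 N with the tips at 57.7 mm. I keep pressing until the force rises at the end of travel.

Emit:
{"op": "servo_tool", "data": {
  "rows": [
    [[0,0,1],0,-1],
    [[0,0,2],0,-1],
    [[0,0,3],0,-1],
    [[0,0,3],0,-1]
  ]
}}

```text
t: 3.8
tcp_pos: [0.5217, -0.0286, 0.2294]
tool_rot: [0.633, 0.774, -0.001, 0.001]
force: [-1.9, 1.0, 11.5]
finger_gap: -0.0
```

```bash
python3 -c "
from h import *
plan(0,18,56)"
```

```text
t 3.8 shift [-2.4 -0.1 -0. ] turn -0.01 | tip hum 0.1 20.1 56.0 force [-1.91  1.04 11.53] gap -0.0 ext 0.1734
```

Emit:
{"op": "servo_tool", "data": {
  "rows": [
    [[0,0,1.5],0,-1],
    [[0,0,3],0,-1],
    [[0,0,3],0,-1]
  ]
}}

```text
t: 4.1
tcp_pos: [0.5215, -0.0286, 0.2292]
tool_rot: [0.633, 0.774, -0.0, 0.001]
force: [-4.7, 1.5, 24.3]
finger_gap: -0.0
```

Emit:
{"op": "servo_tool", "data": {
  "rows": [
    [[0,0,-15],0,-1],
    [[0,0,-40],0,-1],
    [[-30,0,-50],0,-1],
    [[-75,0,-50],0,-1],
    [[-120,0,-50],0,-1],
    [[-142,0,-50],0,-1],
    [[-142,0,-50],0,-1]
  ]
}}

```text
t: 4.8
tcp_pos: [0.5504, -0.1712, 0.2796]
tool_rot: [0.635, 0.772, -0.0, 0.003]
force: [-0.8, 0.3, 0.5]
finger_gap: 0.002
```

```bash
python3 - <<'E'
from h import *
plan(0,-120,67)
T=snapshot("top"); C=snapshot("scene"); W=snapshot("wrist")
for n,s in (("top",T),("scene",C),("wrist",W)):
    im=s["image"];hsv=cv2.cvtColor(im,cv2.COLOR_BGR2HSV);h,sa,v=[hsv[...,i].astype(int) for i in range(3)]
    q=np.argwhere((h>3)&(h<20)&(sa>190)&(v>170))[:,::-1]; P=depth(s,q); r=(P-O); x,y=r@XH,r@YH
    k=(abs(x)<.025)&(y>-.01)&(y<.045)&(P[:,2]>.04); print(n,k.sum(),np.median(P[k],0).round(4) if k.any() else "", "hum y",np.median(y[k]).round(4) if k.any() else "")
    g=np.stack(np.meshgrid(np.arange(512),np.arange(384)),-1).reshape(-1,2);P=depth(s,g);r=P-O;x,y=r@XH,r@YH
    k=(abs(x)<.03)&(y>-.13)&(y<.06)&(P[:,2]<.1)
    b=np.arange(-.13,.06,.005); print([(int(a*1000),round(float(np.median(P[k&(y>=a)&(y<a+.005),2]))*1000,1)) for a in b if (k&(y>=a)&(y<a+.005)).sum()>5])
cv2.imwrite('pics/w2.png',np.hstack([cv2.resize(W['image'],(400,300)),cv2.resize(C['image'][140:280,150:330],(386,300))]))
E
```

```text
t 4.8 shift [ 5.3 -0.2 39.2] turn -0.24 | tip hum 0.7 -126.0 106.2 force [-0.82  0.3   0.55] gap 0.002 ext 0.1734
top 84 [ 0.5228 -0.0312  0.0571] hum y 0.0175
[(-109, 56.4), (-104, 56.0), (-99, 81.7), (-94, 81.7), (-89, 81.0), (-69, 66.0), (-64, 66.9), (-59, 68.2), (-54, 67.0), (-49, 67.1), (-44, 66.3), (-39, 67.9), (-34, 67.0), (-29, 68.4), (-24, 66.3), (-19, 66.5), (-14, 66.3), (-9, 62.8), (-4, 46.2), (0, 54.1), (5, 54.1), (10, 54.7), (15, 55.2), (20, 53.3), (25, 54.4), (30, 53.1), (35, 45.5), (40, 44.7), (45, 46.0), (50, 45.3), (55, 44.2)]
scene 108 [ 0.5226 -0.0262  0.0564] hum y 0.0221
[(-130, 56.1), (-125, 56.7), (-120, 55.9), (-114, 56.6), (-109, 56.9), (-104, 56.7), (-99, 66.2), (-94, 79.7), (-89, 80.3), (-84, 79.7), (-74, 67.6), (-69, 66.4), (-64, 66.7), (-59, 66.8), (-54, 67.0), (-49, 66.9), (-44, 66.1), (-39, 66.2), (-34, 66.2), (-29, 66.6), (-24, 67.2), (-19, 66.5), (-14, 66.4), (-9, 64.9), (0, 56.5), (5, 56.5), (10, 55.4), (15, 55.1), (20, 55.3), (25, 55.3), (30, 53.9), (35, 44.4), (40, 45.2), (45, 44.9), (50, 44.4), (55, 44.0)]
wrist 141 [ 0.5247 -0.0496  0.0549] hum y -0.0011
[(-130, 55.5), (-125, 55.6), (-120, 55.6), (-114, 55.6), (-109, 55.7), (-104, 55.9), (-99, 79.5), (-94, 79.6), (-89, 79.6), (-84, 67.3), (-79, 65.6), (-74, 65.6), (-69, 65.6), (-64, 65.8), (-59, 65.6), (-54, 65.8), (-49, 65.5), (-44, 65.5), (-39, 65.8), (-34, 65.5), (-29, 65.7), (-24, 65.7), (-19, 65.5), (-14, 65.5), (-9, 65.1), (-4, 55.0), (0, 54.7), (5, 43.8)]
```

View pics/w2.png

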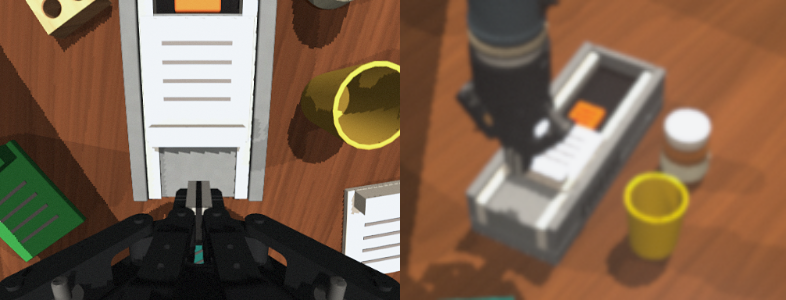

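The tab is down (top at about 56 mm) and the cover is seated with its rear face near y -99. The fingers are behind it over the clear deck, so I lower them now.

Emit:
{"op": "servo_tool", "data": {
  "rows": [
    [[0,0,12],0,-1],
    [[0,0,24],0,-1],
    [[0,0,34],0,-1],
    [[0,0,39],0,-1],
    [[0,0,39],0,-1]
  ]
}}

```text
t: 5.45
tcp_pos: [0.5485, -0.1665, 0.2387]
tool_rot: [0.633, 0.774, -0.001, -0.001]
force: [0.6, -0.5, 0.5]
finger_gap: -0.002
```

```bash
python3 -c "
from h import *
plan(0,-60,67)"
```

```text
t 5.45 shift [60.1  0.8 -1.7] turn 0.01 | tip hum -1.3 -119.9 65.3 force [ 0.65 -0.53  0.48] gap -0.002 ext 0.1734
```

Emit:
{"op": "servo_tool", "data": {
  "rows": [
    [[4,0,-2],0,-1],
    [[10,0.5,-2],0,-1],
    [[18,1,-2],0,-1],
    [[26,1,-2],0,-1],
    [[34,1,-2],0,-1],
    [[42,1,-2],0,-1],
    [[48,1,-2],0,-1],
    [[52,1,-2],0,-1]
  ]
}}

```text
t: 6.25
tcp_pos: [0.539, -0.1146, 0.2408]
tool_rot: [0.633, 0.774, -0.001, -0.001]
force: [-0.2, -1.0, 0.6]
finger_gap: 0.002
```

```bash
cat > c.py <<'E'
from h import *
plan(0,-11,67)
C=snapshot("scene");W=snapshot("wrist");T=snapshot("top")
for n,s in(("scene",C),("wrist",W),("top",T)):
    g=np.stack(np.meshgrid(np.arange(512),np.arange(384)),-1).reshape(-1,2);P=depth(s,g);r=P-O;x,y=r@XH,r@YH
    k=(abs(x)<.03)&(y>-.13)&(y<.12)&(P[:,2]<.09)
    b=np.arange(-.13,.12,.005); print(n,[(int(a*1000),round(float(np.median(P[k&(y>=a)&(y<a+.005),2]))*1000,1)) for a in b if (k&(y>=a)&(y<a+.005)).sum()>5])
import sys
cv2.imwrite('pics/%s.png'%sys.argv[1],np.hstack([cv2.resize(W['image'],(400,300)),cv2.resize(C['image'][140:280,150:330],(386,300))]))
E
python3 c.py w3
```

```text
t 6.25 shift [56.3 -0.1  0.5] turn 0.04 | tip hum -0.3 -67.1 67.4 force [-0.19 -1.01  0.64] gap 0.002 ext 0.1734
scene [(-130, 56.3), (-125, 56.1), (-120, 56.2), (-114, 56.5), (-109, 56.4), (-104, 56.5), (-99, 56.6), (-94, 56.3), (-89, 55.9), (-79, 81.1), (-74, 45.4), (-69, 40.5), (-64, 42.0), (-59, 62.5), (-54, 60.0), (-49, 42.8), (-44, 42.5), (-29, 66.9), (-24, 67.4), (-14, 67.1), (-9, 65.8), (-4, 66.1), (0, 66.1), (5, 66.7), (20, 65.8), (25, 66.9), (30, 65.7), (50, 45.0), (55, 44.5), (60, 45.2), (65, 44.1), (70, 44.4), (75, 44.2), (80, 44.0), (85, 44.4), (90, 44.3), (95, 44.0), (100, 44.2), (105, 43.5), (110, 48.9), (115, 58.2)]
wrist [(-130, 55.5), (-125, 55.6), (-120, 55.6), (-94, 55.4), (-89, 55.5), (-84, 44.3), (-79, 38.0), (-74, 41.5), (-64, 83.9), (-59, 82.2), (-54, 79.5), (-49, 79.5), (-44, 75.1), (-39, 65.6), (-34, 65.6), (-29, 65.6), (-24, 65.9), (-19, 65.5), (-14, 65.8), (-9, 65.7), (-4, 65.5), (0, 65.8), (5, 65.5), (10, 65.5), (15, 65.8), (20, 65.5), (25, 65.5), (30, 65.4), (35, 45.1), (40, 43.5), (45, 43.5), (50, 43.5)]
top [(-34, 66.2), (-29, 66.8), (-24, 67.7), (10, 66.6), (15, 66.4), (20, 66.1), (25, 66.7), (30, 65.2), (35, 46.5), (40, 45.1), (45, 45.5), (50, 43.8), (55, 44.1), (60, 44.3), (65, 44.7), (70, 44.8), (75, 45.4), (80, 44.4), (85, 45.4), (90, 44.5), (95, 44.5), (100, 44.6), (105, 44.5), (110, 45.9), (115, 67.1)]
```

View pics/w3.png

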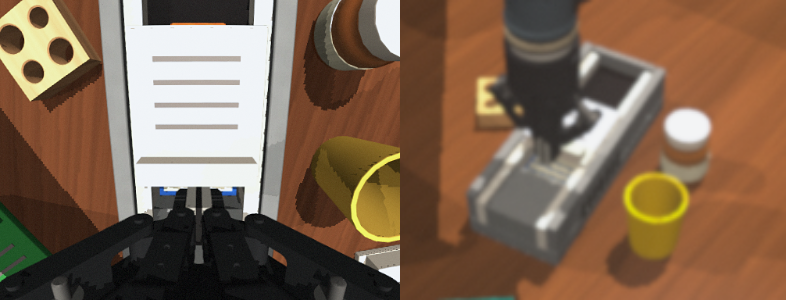

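The cover is flat and square, with its front edge at y +35, and it is sliding over the sunken tab. The blue filter frame is appearing. I continue pushing.

Emit:
{"op": "servo_tool", "data": {
  "rows": [
    [[6,0,0],0,-1],
    [[14,0,0],0,-1],
    [[23,0,0],0,-1],
    [[32,0,0],0,-1],
    [[41,0,0],0,-1],
    [[49,0,0],0,-1],
    [[54,0,0],0,-1],
    [[57,0,0],0,-1]
  ]
}}

```text
t: 7.2
tcp_pos: [0.5275, -0.0583, 0.2407]
tool_rot: [0.633, 0.774, -0.001, -0.002]
force: [0.1, -0.7, -0.2]
finger_gap: 0.001
```

Emit:
{"op": "servo_tool", "data": {
  "rows": [
    [[0,0,0],0,-1],
    [[-8,0,0],0,-1],
    [[-20,0,0],0,-1],
    [[-30,0,-20],0,-1],
    [[-60,0,-60],0,-1],
    [[-100,0,-100],0,-1],
    [[-140,0,-120],0,-1],
    [[-140,0,-120],0,-1]
  ]
}}

```text
t: 8.0
tcp_pos: [0.5582, -0.2027, 0.3653]
tool_rot: [0.635, 0.772, -0.0, 0.006]
force: [1.0, -0.1, 0.2]
finger_gap: 0.002
```

```bash
python3 c.py w4
```

```text
t 8.0 shift [147.7  -3.  123.4] turn -0.24 | tip hum 2.7 -159.2 191.9 force [ 0.98 -0.06  0.23] gap 0.002 ext 0.1734
scene [(-130, 56.2), (-125, 56.2), (-120, 55.7), (-114, 56.3), (-109, 56.5), (-104, 56.7), (-99, 56.7), (-94, 56.4), (-89, 56.7), (-74, 41.9), (-69, 41.0), (-64, 41.3), (-59, 40.7), (-54, 42.2), (-49, 40.5), (-44, 41.6), (-39, 40.8), (-34, 41.3), (-29, 40.3), (-24, 41.5), (-19, 48.6), (-14, 52.2), (-9, 59.2), (-4, 63.1), (0, 72.2), (5, 80.4), (10, 78.9), (15, 79.1), (25, 67.3), (30, 66.6), (35, 66.4), (40, 66.7), (45, 67.2), (50, 66.7), (55, 66.2), (60, 66.8), (65, 66.2), (70, 65.8), (75, 66.6), (80, 66.6), (85, 66.5), (110, 52.2), (115, 58.8)]
wrist [(-130, 55.7), (-125, 55.6), (-120, 55.6), (-114, 55.6), (-109, 55.6), (-104, 55.6), (-99, 55.6), (-94, 55.6), (-89, 55.6), (-84, 37.1), (-79, 37.9), (-74, 40.8), (-69, 37.8), (-64, 40.2), (-59, 38.3), (-54, 39.9), (-49, 38.1), (-44, 40.9), (-39, 38.8), (-34, 40.1), (-29, 38.2), (-24, 40.7), (-19, 37.5), (-14, 53.1), (-9, 58.5), (-4, 58.0), (0, 43.0)]
top [(-130, 57.5), (-104, 56.1), (-99, 56.2), (-94, 56.8), (-89, 56.5), (-84, 38.1), (-79, 40.3), (-74, 40.2), (-69, 41.4), (-64, 40.3), (-59, 40.7), (-54, 40.1), (-49, 40.9), (-44, 40.1), (-39, 40.5), (-34, 40.0), (-29, 40.6), (-24, 40.4), (-19, 37.6), (-14, 59.3), (-9, 59.9), (-4, 46.2), (0, 80.4), (5, 81.0), (10, 79.9), (15, 66.7), (20, 67.2), (25, 66.3), (30, 66.9), (35, 66.7), (40, 66.5), (45, 67.7), (50, 66.5), (55, 66.7), (60, 66.9), (65, 67.1), (70, 66.6), (75, 66.5), (80, 66.4), (85, 67.4), (90, 46.1), (95, 44.6), (100, 44.4), (105, 44.4), (110, 45.2), (115, 66.9)]
```

View pics/w4.png

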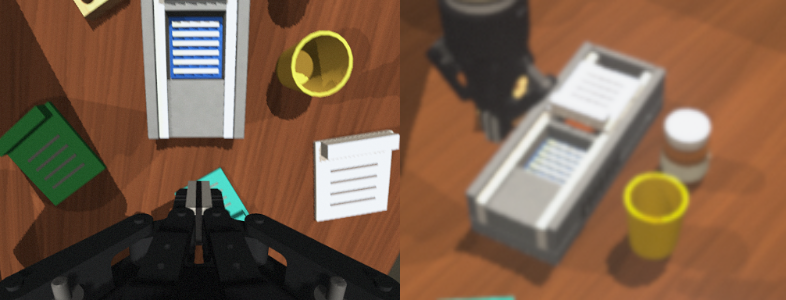

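The well (blue frame) is fully open. The cover lies flat at y 0 to 90, so its origin is at about +45 mm, and the bystanders are untouched. The arm is clear.

```bash
python3 -c "
from h import *
print(sense()['qd'].round(3)); print(sign_off())"
```

```text
[ 0.028  0.013  0.038  0.002 -0.001  0.002]
the job is handed in; nothing more can be done
None
```

The filter well is open and the job is handed in; the hand-in gave no verdict.

- **Tab:** I pressed the orange snap tab with closed fingers until it bottomed out. Its top went from about 69 mm to about 56 mm, and the force rose to 24 N at the end of travel. The cover was still seated, with its rear face near humidifier y -99 mm.
- **Cover:** I pushed it by its rear face along the runners, over the sunken tab, then backed the arm off. The robot's clock read about 8 s of the 42 s at hand-in.
- **Last checks (top and scene depth):** The cover spans about y 0 to +90 mm, so its origin is near +45 mm against the required 29 to 74. Its plate top is level at about 66 to 67 mm, and the whole well is visible. The cup, jar and gauge showed no movement in the pictures, but I did not measure their positions.
- **Not checked at the end:** The tab is now under the cover and could not be seen again. It was last measured fully down, just before the push.
- **Small disagreements:** The three cameras differed by 1 to 3 mm in height, in line with the calibration. At hand-in the arm was at rest apart from slight joint speeds, at most 0.04 rad/s.

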